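# Unlock the tipping tray and empty the inspected clips into the bin

### The arm

A 6-joint arm with a two-finger parallel gripper is mounted at the origin on the work surface. World frame = base frame: x ahead of the robot, y to its left, z up, the work surface at z = 0. Lengths are in m, angles in rad, forces in N, time in s.
With the tool pointing down it reaches from about 0.375 to 0.825 m from the base axis. Payload 5.5 kg.
Tool frame: the origin (TCP) lies midway between the tips of the shut fingers; the grasp point (between the pads) lies 19 mm behind it; z points along the fingers, y is the line along which they close (so a half turn about z gives the same grasp; the last joint's range is limited). The gripper opens to 85 mm and grips with 20 to 120 N. Pads are 22 mm wide; open, the fingers measure 114 mm over their backs; the gripper's body (76 mm by 85 mm) begins 54 mm behind the grasp point. The pads swing forward as they close: fully open they stand 13 mm farther back than shut.
Start: joints at [1.103, 0.314, -0.047, 1.21, 0, 1.571], TCP at [0.271, 0.536, 0.231] pointing down, gripper open.
Joint ranges: [-2.67, 2.67], [-0.69, 1.73], [-1.03, 1.25], [-2.08, 2.16], [-1.42, 1.45], [-3.14, 3.14]. Speed limits (rad/s): [2.39, 2.39, 3.01, 3.14, 3.14, 3.14].

### API

Orientations are given as a rotation vector (axis times angle).
In Python, from plant import bot gives the robot as it stands. Calls block until the motion is done:
- bot.reach(position, orientation): joint-space move of the TCP to a pose.
- bot.movel(position, rot=None, max_speed=0.15): straight line of the TCP; rot=None keeps the orientation; max_speed is the mean speed in m/s.
- bot.movej(angles): joint-space move.
- bot.set_gripper(opening, grip_force=None): finger opening in m; grip_force is the grip in N (None keeps the last); returns when the fingers have stopped.
- bot.wait(seconds).
- bot.inverse_kinematics(position, orientation): joint angles nearest the present ones, or None.
- bot.get_image(name): name is "side" or "top" or "wrist"; returns a dict with "image" (384x512x3 uint8, blue, green, red), "z_map" (384x512 float32, m along the optical axis (not along the pixel's ray), 0 where there is no reading), "K" (3x3 intrinsics, pixels), "R" (3x3) and "t" (3): a world point X has camera coordinates R X + t; the wrist camera has in their place "tool_from_camera" (4x4, takes a point from camera to tool coordinates, whose origin is the TCP and whose axes are the flange's). Camera axes: x right, y down, z forward; pixel columns grow to the right and rows downward; lengths in m; the calibration is good to about 2 mm. A picture is of the moment at which its call begins: read the wrist's pose just before it.
A pose or a line that the arm cannot do raises bot.IKError and nothing moves.
- bot.close_job(): hands the job in; it is judged then, once.
Readings, each from a call of its own:
- bot.read_time_s(): time.
- bot.read_q(): joint angles.
- bot.read_qvel(): joint speeds.
- bot.read_effort(): joint torques, N m.
- bot.read_ee_pos(): TCP position.
- bot.read_ee_rot(): TCP orientation.
- bot.read_ft_force(): force on the tool from outside, world axes, zero at the start.
- bot.read_wrist_torque(): the same for the moment, N m.
- bot.read_finger_gap(): finger opening in m.
- bot.read_finger_force(): force on a finger pad.
Only numpy, scipy, OpenCV 4.12 (cv2) and the standard library are available. Lean on these libraries where they do the work, as an engineer would, in place of code of your own. Each camera call takes 0.05 s, during which the arm holds its last target. There are 200 camera calls.

### The job

Slide the empty bin squarely up against the front of the stand, centred under the tray's spout with its tall wall on the far side, and draw the locking pin out of the tray by its post and park the post in the side notch. Then push the tray's crossbar over to tip all six clips into the bin, and push the bar back so that the tray ends level, with the pin still parked and the bin still in place. Leave the bottle, ring and screwdriver alone.

Things in the scene. Friction and masses are not known exactly. Their poses are not given: they have to be found in the camera images.
- stand: Fixed grey tipping stand, sizes in mm. Origin on the table; +y is towards the tray's spout, x runs along the tray hinge (axis at y=40, z=160). Foot x -75..75, y -195..45, 12 high; pedestal x -50..50, y -95..45. Behind (-y), the pin housing: x -58..28, y -217..-109, flat cover with its top at z=181 and an L-shaped slot in it for the pin's post.
- front (a point): Foot of the stand's front face, mid-width, on the table (stand x 0, y 45, z 0): the bin's low end wall goes against this face, below the spout.
- slot_home (a point): Stand (0, -144, 181): where the post stands when the pin is home (tray locked). The slot's straight run, 20 wide, goes from here 39 mm towards the stand's -y; its end at post centre y=-183 is a stop, where the pin is fully drawn.
- notch (a point): Middle of the parked post's place in the side notch, on the cover top (stand -28, -179, 181; axes as the stand). The notch opens off the far end of the straight run towards the stand's -x, 22 wide (y -168..-190); a post centre between y=-175 and -183 can enter, and goes as far as x=-31.
- pin: Oiled steel pin captive under the cover: block 30 (x) x 40 (y) x 16, 12 dia. shank 32 long on its +y face, upright post 14 dia. at its centre reaching 59 above the origin (35 above the cover). Origin: block's underside, below the post; axes as the stand; home near stand (0, -144, 157). Its shank locks the tray through a bore; draw it 31 to 39 mm to stand -y, then it can move sideways.
- tray (a joint): Tilt of the steel tray about the hinge: 0 level (on a stop), 1.05 rad fully tipped, spout (+y end) down. Stiff hinge, a few newtons at the bar, stays about where left. Level, in stand mm: inside x -50..50, y -85..110, floor z=168, walls to z=205, open at y=110. Locked while the pin is home. Clips slide off at 0.8 rad or more.
- tray_bar (a point): Middle of the tray's black crossbar, 14 dia., 116 long along the stand's x, on two upright arms at x=+-58; 125 from the hinge axis. At tilt q it is at stand mm (0, 40+125 sin q, 160+125 cos q). Pushing it towards +y tips the tray, back towards -y levels it.
- bin: Loose grey bin, 150 (x) x 160 (y) outside, floor 6; three walls 5 thick, 50 high; end wall at +y (mid-plane y=75) 10 thick, 100 high. Origin: centre of underside. 0.35 kg. Home: low end wall (outer face y=-80) against the stand's front face, i.e. at stand mm (0, 125, 0), axes parallel, tall wall away from the stand.
- pin_post (a point): Point on the axis of the pin's post, 1 mm below its top.
- clip0: Black moulded U-shaped clip, 24 x 18 x 16 high, origin at the centre of its underside; starts on the tray floor. One of six alike.
- clip1: Black moulded U-shaped clip, 24 x 18 x 16 high, origin at the centre of its underside; starts on the tray floor. One of six alike.
- clip2: Black moulded U-shaped clip, 24 x 18 x 16 high, origin at the centre of its underside; starts on the tray floor. One of six alike.
- clip3: Black moulded U-shaped clip, 24 x 18 x 16 high, origin at the centre of its underside; starts on the tray floor. One of six alike.
- clip4: Black moulded U-shaped clip, 24 x 18 x 16 high, origin at the centre of its underside; starts on the tray floor. One of six alike.
- clip5: Black moulded U-shaped clip, 24 x 18 x 16 high, origin at the centre of its underside; starts on the tray floor. One of six alike.
- bottle: Bystander: white bottle, 52 dia., 130 high, origin at its underside.
- ring_gauge: Bystander: steel ring, 70 outside and 36 inside dia., 20 high, origin at its underside.
- driver: Bystander: screwdriver lying on the table.
- bin_wall (a point): Middle of the top edge of the bin's tall end wall, 100 above the table.
Things that resemble listed ones, but are neither listed nor needed, are in the scene too. What is shaped like the pin but orange or purple is not meant.

How it is judged:
On the way, in this order (a step that is already met when the one before it is completed fails the run):
1. the pin is drawn and its post parked in the side notch, the tray still level (x of pin in the frame of stand below -0.02 m and y of pin in the frame of stand between -0.19 and -0.17 m and z of pin in the frame of stand below 0.175 m and value of joint tray below 0.06 rad), for 0.2 s.
2. the tray is tipped by more than 0.5 rad with the pin parked (x of pin in the frame of stand below -0.02 m and y of pin in the frame of stand between -0.19 and -0.17 m and z of pin in the frame of stand below 0.175 m and value of joint tray above 0.5 rad), for 0.1 s.
At the end, for the whole second after the job is handed in: All six clips at rest in the bin; bin flat against the stand (gap under 20 mm, centred within 30 mm, square within 0.2 rad, tall wall on the far side); pin's post in the side notch, over 20 mm from the straight run's centre; tray level within 0.06 rad; nothing moves (all of step 1 and y of bin in the frame of stand between 0.11 and 0.145 m and x of bin in the frame of stand between -0.03 and 0.03 m and angle between the y axis of bin and the y axis of stand, either way round below 0.2 rad and angle between bin's own z axis and vertical below 0.1 rad and velocity of joint tray below 0.05 rad/s and linear speed of each of bin, pin below 0.02 m/s and x of clip0 in the frame of bin between -0.073 and 0.073 m and y of clip0 in the frame of bin between -0.078 and 0.073 m and z of clip0 in the frame of bin between 0 and 0.06 m and linear speed of each of clip0, clip1, clip2, clip3, clip4, clip5 below 0.03 m/s and x of clip1 in the frame of bin between -0.073 and 0.073 m and y of clip1 in the frame of bin between -0.078 and 0.073 m and z of clip1 in the frame of bin between 0 and 0.06 m and x of clip2 in the frame of bin between -0.073 and 0.073 m and y of clip2 in the frame of bin between -0.078 and 0.073 m and z of clip2 in the frame of bin between 0 and 0.06 m and x of clip3 in the frame of bin between -0.073 and 0.073 m and y of clip3 in the frame of bin between -0.078 and 0.073 m and z of clip3 in the frame of bin between 0 and 0.06 m and x of clip4 in the frame of bin between -0.073 and 0.073 m and y of clip4 in the frame of bin between -0.078 and 0.073 m and z of clip4 in the frame of bin between 0 and 0.06 m and x of clip5 in the frame of bin between -0.073 and 0.073 m and y of clip5 in the frame of bin between -0.078 and 0.073 m and z of clip5 in the frame of bin between 0 and 0.06 m and y of bin_wall in the frame of stand above 0.17 m); the robot touches nothing.
It fails at once if the bottle is moved more than 30 mm (distance of bottle from where it was at the start of the episode above 0.03 m).
It fails at once if the ring gauge is moved more than 30 mm (distance of ring_gauge from where it was at the start of the episode above 0.03 m).
It fails at once if the screwdriver is moved more than 30 mm (distance of driver from where it was at the start of the episode above 0.03 m).
It also fails if it takes over 72 s, if anything falls off the work surface, if the arm or the gripper's body presses on something with over 40 N, if the wrist force passes 120 N, or if a joint passes its speed limit or range.

## Working session

There is one attempt and no reset: what is moved stays moved. The work goes in short steps, each a Python script; the robot and the scene stay as the last script left them, time stands still between calls to the robot, and variables do not carry over. Pictures are saved under pics/ and viewed, at most 10 in all, crops included, and the job is handed in when it is done.

```bash
mkdir -p pics; ls; python3 - <<'E'
from plant import bot
import cv2,numpy as np,pickle
d={}
for n in("top","side"):
    g=bot.get_image(n); d[n]=g; cv2.imwrite(f"pics/{n}0.png",g["image"]); print(n,g["K"].tolist(),g["R"].round(4).tolist(),g["t"].round(4).tolist())
pickle.dump(d,open("v0.pkl","wb")); print(bot.read_time_s(),bot.read_ee_rot(),bot.read_ft_force())
E
```

```text
pics
top [[497.50206100440204, 0.0, 255.07243625424752], [0.0, 497.50206100440204, 185.81258792648697], [0.0, 0.0, 1.0]] [[-0.0879, -0.9961, -0.0031], [-0.9724, 0.0865, -0.2168], [0.2163, -0.016, -0.9762]] [-0.0355, 0.6131, 1.2662]
side [[444.66279700440975, 0.0, 256.1942182918337], [0.0, 444.66279700440975, 193.21401860242565], [0.0, 0.0, 1.0]] [[0.9391, -0.3437, -0.0003], [-0.2585, -0.7056, -0.6598], [0.2266, 0.6197, -0.7514]] [-0.558, 0.2122, 1.1071]
0.1 [-7.28087496e-01 -3.05571233e+00  2.32360419e-03] [ 0.15542488  0.48533468 -0.94507552]
```

View pics/top0.png

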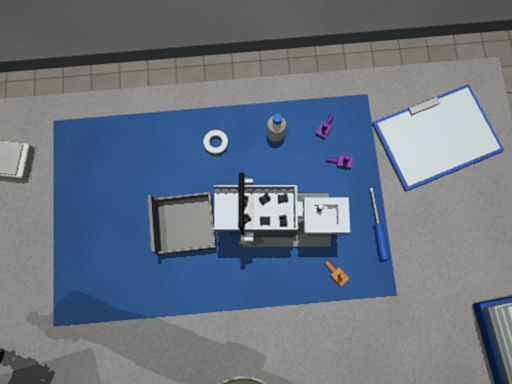

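View pics/side0.png

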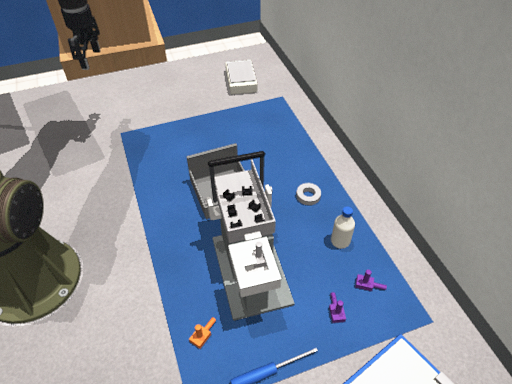

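The pictures show three pin-like things: the white/steel post in the housing (top 320,209; side 259,252), an orange one (340,275 top) and two purple ones (325,128; 345,162 top). The steel post in the stand's cover fits the description. The bin is at top (182,222) with its tall wall on the left, and the stand's spout points left (world +y). Next I enlarge it and measure.

```bash
cat > util.py <<'E'
import numpy as np,cv2
def cloud(g):
    h,w=g["z_map"].shape; u,v=np.meshgrid(np.arange(w),np.arange(h)); z=g["z_map"]
    p=np.stack([(u-g["K"][0,2])/g["K"][0,0]*z,(v-g["K"][1,2])/g["K"][1,1]*z,z],-1)
    return (p-g["t"])@g["R"]
def ray(g,px,h):
    d=g["R"].T@np.array([(px[0]-g["K"][0,2])/g["K"][0,0],(px[1]-g["K"][1,2])/g["K"][1,1],1]); o=-g["R"].T@g["t"]
    return o+d*(h-o[2])/d[2]
def tri(ga,pa,gb,pb):
    P=[g["K"]@np.c_[g["R"],g["t"]] for g in(ga,gb)]
    X=cv2.triangulatePoints(P[0],P[1],np.float64(pa),np.float64(pb)).ravel(); return X[:3]/X[3]
def proj(g,X):
    c=np.atleast_2d(X)@g["R"].T+g["t"]; return c[:,:2]/c[:,2:]*g["K"][0,0]+g["K"][:2,2]
E
python3 - <<'E'
import pickle,cv2,numpy as np
from util import *
d=pickle.load(open("v0.pkl","rb"))
a=cv2.resize(d["top"]["image"][160:270,140:360],None,fx=3.6,fy=3.6,interpolation=2)
cv2.imwrite("pics/topc.png",a)
b=cv2.resize(d["side"]["image"][140:320,180:300],None,fx=3.3,fy=3.3,interpolation=2); cv2.imwrite("pics/sidec.png",b)
for n in d:
    c=cloud(d[n])
    for nm,lo,hi,ylo,yhi in(("cover",.176,.187,-.4,.6),("post",.2,.225,-.4,.0),("bar",.27,.3,-.4,.6),("bintall",.092,.106,.2,.6),("binlow",.045,.055,.2,.6)):
        m=(d[n]["z_map"]>0)&(c[...,2]>lo)&(c[...,2]<hi)&(c[...,0]>.3)&(c[...,0]<.75)&(c[...,1]>ylo)&(c[...,1]<yhi)
        if m.sum()<3: print(n,nm,m.sum());continue
        p=c[m]; k,l,s,ce=cv2.connectedComponentsWithStats(m.astype(np.uint8))
        print(n,nm,m.sum(),p.min(0).round(3),p.max(0).round(3),np.median(p,0).round(3),cv2.minAreaRect(p[:,:2].astype(np.float32)))
        for i in range(1,k):
            if s[i,4]>5: print("   ",s[i],c[l==i].mean(0).round(4))
E
```

```text
top cover 1789 [ 0.451 -0.311  0.176] [0.604 0.02  0.187] [ 0.5   -0.227  0.182] ((0.5204785466194153, -0.14701780676841736), (0.3259650766849518, 0.15249140560626984), 84.61245727539062)
    [250 178   4   5   9] [ 0.599  -0.0809  0.1776]
    [245 187  15   2  16] [ 0.5775 -0.0804  0.1818]
    [278 187  12   2  12] [ 0.5708 -0.1563  0.1816]
    [215 188  14   1  14] [ 0.5841 -0.0054  0.1814]
    [230 188   9   1   9] [ 0.5817 -0.0358  0.1802]
    [261 188  16   1  16] [ 0.5742 -0.1198  0.1802]
    [259 192  12  12  53] [ 0.5508 -0.108   0.1819]
    [282 193   7   8  28] [ 0.5488 -0.1598  0.1822]
    [245 195   4   5  13] [ 0.5568 -0.0645  0.1827]
    [278 194   3   8  17] [ 0.5476 -0.143   0.1829]
    [ 304  197   46   36 1270] [ 0.496  -0.2527  0.1816]
    [245 200   3   6  12] [ 0.5427 -0.0618  0.1805]
    [298 201   5  15  71] [ 0.5179 -0.1913  0.1808]
    [245 213   7  11  32] [ 0.5063 -0.0616  0.181 ]
    [280 215   8  11  55] [ 0.4928 -0.1469  0.1815]
    [260 216  11   8  50] [ 0.4974 -0.1061  0.1811]
    [214 230   6   1   6] [0.4825 0.0142 0.1801]
    [221 230  19   1  19] 
[... 2205 characters left out ...]
04750919342), (0.2444273680448532, 0.1228700503706932), 89.51725006103516)
    [211 163  65  70 391] [ 0.5264 -0.1248  0.2054]
    [256 242   6  10  51] [ 0.5119 -0.239   0.2115]
side bar 418 [ 0.3   -0.065  0.27 ] [0.592 0.595 0.3  ] [ 0.522 -0.054  0.289] ((0.3999313712120056, 0.2457636296749115), (0.11317440122365952, 0.718375027179718), 23.218332290649414)
    [95 31  5 13 31] [0.3052 0.5801 0.2909]
    [208 151  57  20 387] [ 0.5276 -0.0546  0.2873]
side bintall 0
side binlow 51 [0.707 0.55  0.045] [0.75 0.6  0.05] [0.733 0.572 0.046] ((0.7305541038513184, 0.5761684775352478), (0.04876617714762688, 0.042926888912916183), 83.5000228881836)
    [231  74  14   8  49] [0.7329 0.5736 0.0465]
```

View pics/topc.png

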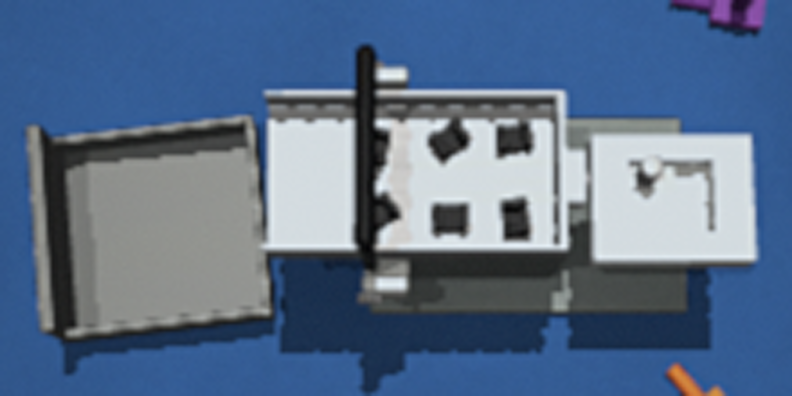

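View pics/sidec.png

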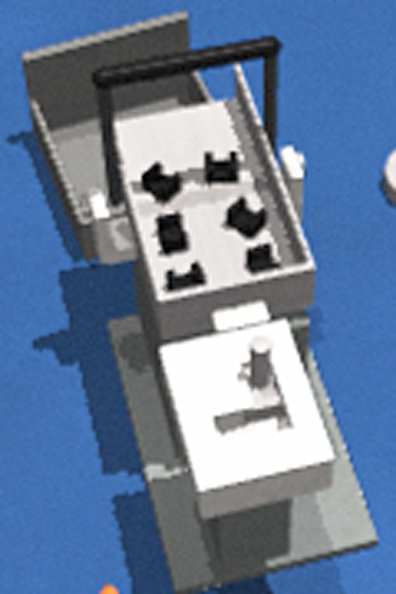

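```bash
python3 - <<'E'
import pickle,cv2,numpy as np
from util import *
d=pickle.load(open("v0.pkl","rb"))
T,S=d["top"],d["side"]
print("post top tri",tri(T,(321.5,206.5),S,(259,244.5)))
# dark bar ends: top crop (365,47)/(365,250); side (105,78)/(272,46)
print("bar far",tri(T,(140+365/3.6,160+50/3.6),S,(180+272/3.3,140+46/3.3)))
for n in d:
    c=cloud(d[n]); g=d[n]
    for nm,lo,hi in(("tall",.093,.106),("low",.046,.056),("floor",.003,.012)):
        m=(g["z_map"]>0)&(c[...,2]>lo)&(c[...,2]<hi)&(c[...,0]>.38)&(c[...,0]<.68)&(c[...,1]>.0)&(c[...,1]<.25)
        if nm=="floor": m&=(g["image"].max(-1).astype(int)-g["image"].min(-1)<25)
        m=m.astype(np.uint8)
        k,l,s,ce=cv2.connectedComponentsWithStats(m)
        for i in range(1,k):
            if s[i,4]>12:
                p=c[l==i]; v=cv2.fitLine(p[:,:2].astype(np.float32),2,0,.01,.01).ravel()
                print(n,nm,s[i],p.mean(0).round(4),p.min(0).round(3),p.max(0).round(3),"line",v.round(3))
E
```

```text
post top tri [ 0.51207307 -0.23835972  0.21574801]
bar far [ 0.58867231 -0.05764931  0.28553099]
top tall [148 194   8  58 247] [0.5267 0.1856 0.0997] [0.454 0.179 0.093] [0.604 0.192 0.106] line [1.    0.023 0.527 0.186]
top low [167 192  44   9 101] [0.6015 0.0874 0.05  ] [0.583 0.033 0.046] [0.606 0.15  0.055] line [0.036 0.999 0.602 0.087]
top low [155 197  11   9  28] [0.5984 0.1718 0.05  ] [0.582 0.156 0.046] [0.603 0.183 0.056] line [ 0.383 -0.924  0.598  0.172]
top low [210 202   4  30  52] [0.5396 0.034  0.0507] [0.498 0.031 0.046] [0.578 0.037 0.056] line [1.    0.008 0.54  0.034]
top low [158 233  58  20 134] [0.4616 0.0916 0.0504] [0.454 0.03  0.046] [0.493 0.18  0.055] line [ 0.104 -0.995  0.462  0.092]
top floor [ 158  196   56   55 2150] [0.5327 0.1109 0.0068] [0.464 0.039 0.003] [0.603 0.184 0.012] line [ 0.11  -0.994  0.533  0.111]
side tall [187 144  50  16 188] [0.5266 0.1857 0.0979] [0.454 0.179 0.093] [0.601 0.194 0.104] line [1.    0.02  0.527 0.186]
side low [239 162   6   9  18] [0.6014 0.1477 0.0495] [0.599 0.128 0.047] [0.604 0.163 0.052] line [ 0.016 -1.     0.601  0.148]
side low [189 164  19  21  78] [0.474  0.1718 0.0505] [0.454 0.124 0.046] [0.509 0.188 0.056] line [0.721 0.693 0.474 0.172]
side low [195 186  13  24  53] [0.4588 0.0698 0.0487] [0.455 0.03  0.046] [0.466 0.118 0.052] line [ 0.043 -0.999  0.459  0.07 ]
side floor [215 167  24  10 109] [0.5661 0.1793 0.0066] [0.527 0.168 0.003] [0.6   0.188 0.011] line [ 0.999 -0.036  0.566  0.179]
side floor [195 174  18  28 260] [0.4864 0.1461 0.0059] [0.466 0.085 0.003] [0.511 0.186 0.012] line [0.105 0.994 0.486 0.146]
```

Tall wall's top mid is at (0.527, 0.186, 0.099) and the bin's yaw is about +0.02. From the post (0.512, -0.238, 0.216) and the bar, the stand's yaw is about -0.085. I'll grip the tall wall and slide the bin home.

```bash
cat >> util.py <<'E'
from scipy.spatial.transform import Rotation as Ro
YAW=-0.085
YA=np.array([-np.sin(YAW),np.cos(YAW),0]); XA=np.array([np.cos(YAW),np.sin(YAW),0])
O=np.array([0.528,-0.0535,0])-.04*YA
O=(O+np.array([0.512,-0.238,0])+.144*YA)/2
def W(x,y,z): return O+x/1e3*XA+y/1e3*YA+np.array([0,0,z/1e3])
def rot(yaw):  # tool down, tool y along the stand/bin y
    y=np.array([-np.sin(yaw),np.cos(yaw),0]); z=np.array([0,0,-1.]); return Ro.from_matrix(np.c_[np.cross(y,z),y,z]).as_rotvec()
def look(bot,n):
    g=bot.get_image(n); return g
E
python3 - <<'E'
from util import *
from plant import bot
print("O",O,"wall home",W(0,200,0))
p=np.array([.5267,.1857,.066]); r=rot(.02)
bot.set_gripper(.06,40)
bot.reach(p+[0,0,.13],r); print(bot.read_q().round(2) if hasattr(bot.read_q(),'round') else bot.read_q())
f0=np.array(bot.read_ft_force())
bot.movel(p,max_speed=.1); bot.set_gripper(0,40); print("gap",bot.read_finger_gap(),np.array(bot.read_ft_force())-f0)
g=W(0,212,66); bot.movel(g,rot(YAW),max_speed=.06); print(bot.read_ee_pos(),np.array(bot.read_ft_force())-f0)
for k in range(9):
    bot.movel(W(0,210-2*k,66),max_speed=.03); f=(np.array(bot.read_ft_force())-f0)@YA; print(210-2*k,round(f,1))
    if f>12: break
bot.set_gripper(.06); print(bot.read_ee_pos())
bot.movel(np.array(bot.read_ee_pos())+[0,0,.15]+.03*YA,max_speed=.2)
print(bot.read_time_s())
import pickle; pickle.dump({n:bot.get_image(n) for n in("top","side")},open("v1.pkl","wb"))
E
```

```text
O [ 0.52441468 -0.09393774  0.        ] wall home [0.54139422 0.1053402  0.        ]
[ 0.34  0.25 -0.21  1.11  0.    0.32]
gap 0.009318887810025685 [-0.89126234  1.63686672  1.63649409]
[0.54291941 0.11762752 0.06650212] [0.08238644 3.63784613 4.43840423]
210 4.9
208 4.0
206 4.6
204 4.7
202 10.8
200 17.1
[0.54119985 0.10496834 0.0657831 ]
8.2917
```

Contact was felt at about 202, which agrees. Next I check the bin numerically and draw the pin.

```bash
python3 - <<'E'
import pickle
from util import *
from plant import bot
d=pickle.load(open("v1.pkl","rb"))
for n,g in d.items():
    c=cloud(g); m=(g["z_map"]>0)&(c[...,2]>.093)&(c[...,2]<.106)&(abs(c[...,0]-.54)<.1)&(abs(c[...,1]-.105)<.03)
    p=c[m]-O; q=np.c_[p@XA,p@YA]; v=cv2.fitLine(q.astype(np.float32),2,0,.01,.01).ravel(); print(n,q.min(0),q.max(0),q.mean(0),v[:2])
R=rot(YAW)
bot.reach(W(0,60,340),R); bot.set_gripper(.035,50)
bot.reach(W(0,-144,270),R); f0=np.array(bot.read_ft_force())
bot.movel(W(0,-144,189),max_speed=.06); print("down",np.array(bot.read_ft_force())-f0,bot.read_ee_pos())
bot.set_gripper(0,50); print("gap",bot.read_finger_gap(),np.array(bot.read_ft_force())-f0)
pickle.dump({n:bot.get_image(n) for n in("top","side")},open("v2.pkl","wb"))
g=pickle.load(open("v2.pkl","rb"))["side"]
cv2.imwrite("pics/grip.png",cv2.resize(g["image"][120:320,160:340],None,fx=3,fy=3))
E
```

```text
top [-0.07110978  0.1952498 ] [0.07611707 0.20634517] [-0.01203474  0.20073823] [0.99993706 0.01121741]
side [-0.07217742  0.19392298] [0.07132835 0.20943651] [-1.08174467e-04  2.00614799e-01] [ 0.9999986  -0.00166042]
down [-1.38212717  0.20010157 -0.37347806] [ 0.51246041 -0.23755221  0.1894348 ]
gap 0.0119602565847059 [-1.24697562  0.17283236  2.00073245]
```

View pics/grip.png

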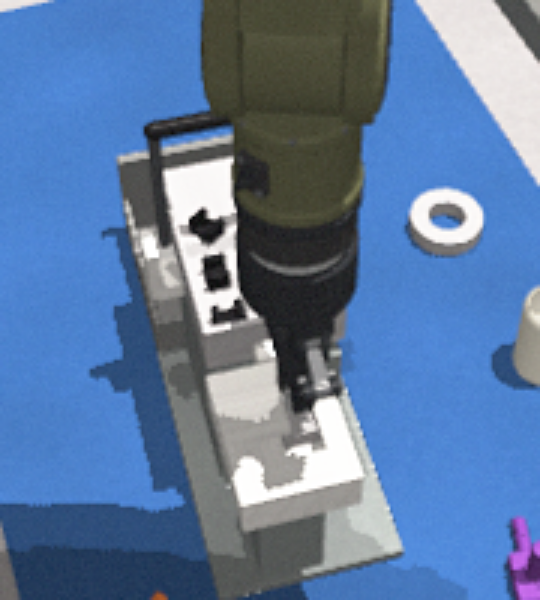

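The picture shows the fingers around the post (about 315,370), and the bin is square under the spout. Gap 12 mm fits the post with soft pads, so I draw it.

```bash
python3 - <<'E'
import pickle
from util import *
from plant import bot
f0=np.array([-1.25,.17,2.0])
def step(x,y):
    bot.movel(W(x,y,189),max_speed=.04); f=np.array(bot.read_ft_force())-f0; p=np.array(bot.read_ee_pos())-O
    print((x,y),"at",round(p@XA*1e3,1),round(p@YA*1e3,1),"f",round(f@XA,1),round(f@YA,1),"gap",round(bot.read_finger_gap()*1e3,1)); return f
for y in(-150,-160,-170,-177,-179):
    if np.linalg.norm(step(0,y))>40: break
else:
    for x in(-6,-12,-20,-26,-29):
        if np.linalg.norm(step(x,-179))>40: break
E
```

```text
(0, -150) at 0.4 -150.5 f 0.6 0.6 gap 12.6
(0, -160) at 0.4 -160.8 f 1.7 -0.1 gap 12.3
(0, -170) at 0.4 -170.9 f 1.5 -0.4 gap 12.2
(0, -177) at 0.4 -177.8 f 1.4 0.5 gap 12.5
(0, -179) at 0.4 -178.6 f 0.3 3.3 gap 12.2
(-6, -179) at -5.3 -178.6 f 2.8 5.0 gap 12.3
(-12, -179) at -11.3 -178.5 f 3.5 4.3 gap 12.4
(-20, -179) at -19.3 -178.5 f 2.3 4.4 gap 12.1
(-26, -179) at -25.3 -178.6 f 3.1 4.2 gap 12.2
(-29, -179) at -28.0 -178.5 f 3.6 3.8 gap 12.1
```

Parked smoothly. I release, lift clear and verify the post's place.

```bash
python3 - <<'E'
import pickle
from util import *
from plant import bot
bot.set_gripper(.028); bot.movel(W(-28,-179,300),max_speed=.12)
bot.set_gripper(.034)
R=rot(YAW)
bot.movel(W(0,40,370),max_speed=.2); bot.wait(.2)
d={n:bot.get_image(n) for n in("top","side")}; pickle.dump(d,open("v3.pkl","wb"))
for n,g in d.items():
    c=cloud(g); p=(c-O); X,Y=p@XA,p@YA
    for nm,zl,zh,x0,x1,y0,y1 in(("post",.2,.222,-.06,.03,-.215,-.11),("bar",.27,.3,-.07,.07,.0,.2)):
        m=(g["z_map"]>0)&(c[...,2]>zl)&(c[...,2]<zh)&(X>x0)&(X<x1)&(Y>y0)&(Y<y1); print(n,nm,m.sum(),[float(np.round(v[m].mean(),4)) for v in(X,Y,c[...,2])] if m.any() else "")
print(bot.read_time_s(),bot.read_finger_gap())
cv2.imwrite("pics/s3.png",cv2.resize(d["side"]["image"][100:320,160:340],None,fx=2.7,fy=2.7))
E
```

```text
top post 35 [-0.0273, -0.1805, 0.2147]
top bar 0 
side post 58 [-0.0278, -0.1826, 0.2117]
side bar 387 [-0.0004, 0.0393, 0.2874]
18.7917 0.03430848864222461
```

View pics/s3.png

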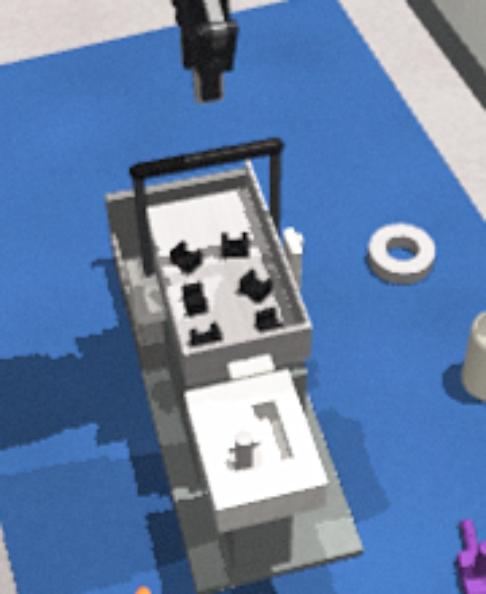

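The post (crop 245,448) is in the notch at stand (-27.5, -181), and the tray is level. I cage the bar between the fingers and tip.

```bash
cat > tip.py <<'E'
from util import *
from plant import bot
def tcp(q,off): return W(0,40+125*np.sin(q)+off,160+125*np.cos(q)-24)
def go(q,off,f0,v=.05):
    bot.movel(tcp(q,off),max_speed=v); f=np.array(bot.read_ft_force())-f0; print(round(q,2),"fy %.1f fz %.1f"%(f@YA,f[2]),end="; "); return f
E
python3 - <<'E'
from tip import *
import pickle
bot.movel(tcp(0,0)+[0,0,.06],max_speed=.1); f0=np.array(bot.read_ft_force())
bot.movel(tcp(0,0),max_speed=.06); bot.set_gripper(.026); print(bot.read_finger_gap(),np.array(bot.read_ft_force())-f0)
for q in np.arange(0,1.0,.1):
    if np.linalg.norm(go(q,6,f0))>40: break
if q>.85: go(.99,6,f0)
bot.wait(1.5); print(bot.read_time_s())
d={n:bot.get_image(n) for n in("top","side")}; pickle.dump((d,f0),open("v4.pkl","wb"))
cv2.imwrite("pics/t4.png",np.hstack([cv2.resize(d["top"]["image"][160:270,140:270],None,fx=3,fy=3),cv2.resize(d["side"]["image"][120:230,170:300],None,fx=3,fy=3)]))
E
```

```text
0.026184610176167394 [-0.36499576 -1.29626731  1.08800579]
0.0 fy -0.4 fz -0.8; 0.1 fy -2.1 fz -0.3; 0.2 fy -1.2 fz -0.2; 0.3 fy -0.3 fz 0.5; 0.4 fy -0.9 fz -0.2; 0.5 fy -1.0 fz 0.2; 0.6 fy -0.2 fz -0.1; 0.7 fy -1.6 fz -0.5; 0.8 fy -0.3 fz 0.0; 0.9 fy -1.3 fz 0.0; 0.99 fy -1.5 fz -0.3; 26.575
```

View pics/t4.png

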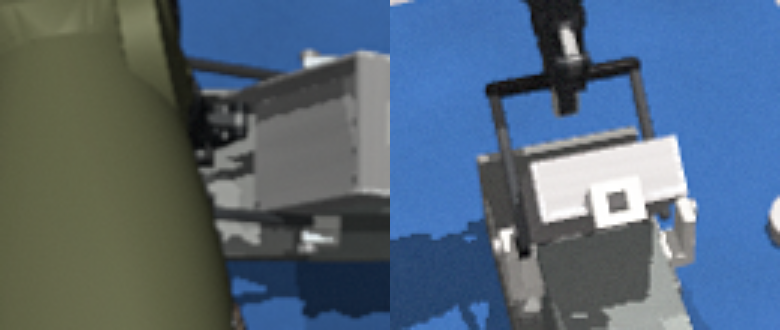

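The tray is tipped (crop shows its floor and bore facing up near 615,205), and the fingers are on the bar. Now I push it back to the stop.

```bash
python3 - <<'E'
from tip import *
import pickle
_,f0=pickle.load(open("v4.pkl","rb"))
for q in np.arange(.95,-.01,-.1): 
    if np.linalg.norm(go(q,-6,f0))>40: break
go(0,-6,f0)
for k in range(1,8):
    if go(0,-6-k,f0,.02)@YA>12: break
bot.movel(tcp(0,-1),max_speed=.03); bot.set_gripper(.04); bot.movel(tcp(0,-1)+[0,0,.1],max_speed=.15)
bot.reach(W(-60,-60,400),rot(YAW)); bot.movel(W(-150,-100,400),max_speed=.3); bot.wait(.3); print(bot.read_time_s())
d={n:bot.get_image(n) for n in("top","side")}; pickle.dump(d,open("v5.pkl","wb"))
for n,g in d.items():
    c=cloud(g); p=(c-O); X,Y=p@XA,p@YA
    for nm,zl,zh,x0,x1,y0,y1 in(("post",.2,.222,-.06,.03,-.215,-.11),("bar",.27,.3,-.07,.07,-.05,.2),("floor",.16,.176,-.045,.045,-.07,.1),("tall",.093,.106,-.1,.1,.17,.24)):
        m=(g["z_map"]>0)&(c[...,2]>zl)&(c[...,2]<zh)&(X>x0)&(X<x1)&(Y>y0)&(Y<y1); print(n,nm,m.sum(),[float(np.round(v[m].mean(),4)) for v in(X,Y,c[...,2])] if m.any() else "")
        if nm=="floor" and m.any(): print("  slope",np.polyfit(Y[m],c[...,2][m],1)[0])
cv2.imwrite("pics/t5.png",np.hstack([cv2.resize(d["top"]["image"][150:270,130:260],None,fx=3,fy=3),cv2.resize(d["side"]["image"][120:240,170:300],None,fx=3,fy=3)]))
E
```

```text
0.95 fy 5.8 fz 5.2; 0.85 fy 3.9 fz 4.1; 0.75 fy 4.2 fz 4.1; 0.65 fy 3.4 fz 3.0; 0.55 fy 0.9 fz 0.2; 0.45 fy -1.0 fz 0.0; 0.35 fy -1.0 fz -0.4; 0.25 fy 0.2 fz -0.5; 0.15 fy -1.5 fz 0.5; 0.05 fy -0.9 fz 0.3; 0 fy 15.3 fz -0.3; 0 fy 17.1 fz -0.7; 34.05
top post 0 
top bar 341 [0.0005, 0.041, 0.2911]
top floor 2284 [0.0006, 0.0122, 0.1684]
  slope -0.0003455037304030897
top tall 229 [0.0016, 0.2005, 0.0996]
side post 58 [-0.028, -0.1824, 0.212]
side bar 388 [-0.0007, 0.0394, 0.2875]
side floor 1856 [0.0, 0.0191, 0.1675]
  slope -0.001107954526152985
side tall 186 [0.0023, 0.2007, 0.0979]
```

View pics/t5.png

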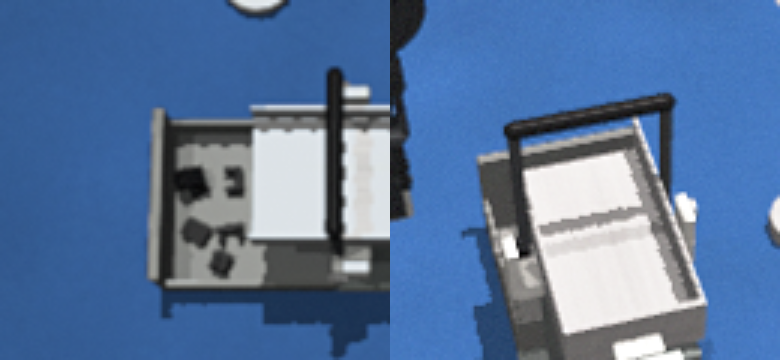

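Five clips are clear in the bin (top crop: 232,180; 197,232; 232,235; 222,262; and a larger blob at 190,182), and the tray is empty. I'll look with the wrist camera, tilted to see under the spout, to count the sixth.

```bash
python3 - <<'E'
from util import *
from plant import bot
R0=Ro.from_rotvec(rot(YAW))
g0=bot.get_image("wrist"); print(g0["tool_from_camera"].round(3).tolist())
Rt=Ro.from_rotvec(XA*-.45)*R0   # tool z tilted
print("tool z",Rt.apply([0,0,1])@YA)
for s in(1,-1):
    Rt=Ro.from_rotvec(XA*s*.5)*R0
    if Rt.apply([0,0,1])@YA<0: break
bot.reach(W(-60,60,400),R0.as_rotvec())
bot.reach(W(0,300,300),Rt.as_rotvec()); bot.wait(.3)
g=bot.get_image("wrist"); cv2.imwrite("pics/w6.png",g["image"])
P=bot.read_ee_pos(); z=g["z_map"]; u,v=np.meshgrid(np.arange(512),np.arange(384)); K=g["K"]
c=np.stack([(u-K[0,2])/K[0,0]*z,(v-K[1,2])/K[1,1]*z,z,np.ones_like(z)],-1)@g["tool_from_camera"].T
w=Ro.from_rotvec(bot.read_ee_rot()).apply(c[...,:3].reshape(-1,3)).reshape(384,512,3)+P-O
X,Y,Z=w@XA,w@YA,w[...,2]
m=((z>0)&(abs(X)<.068)&(Y>.05)&(Y<.192)&(Z>.012)&(Z<.07)&(g["image"].max(-1)<75)).astype(np.uint8)
k,l,s,ce=cv2.connectedComponentsWithStats(m)
for i in range(1,k):
    if s[i,4]>80: print(s[i],ce[i].round(),[float(v[l==i].mean().round(3)) for v in(X,Y)],Z[l==i].max())
E
```

```text
[[-0.001, -0.959, -0.283, 0.073], [1.0, -0.001, 0.0, -0.0], [-0.001, -0.283, 0.959, -0.143], [0.0, 0.0, 0.0, 1.0]]
tool z -0.4349655341112301
[201 117  16  78 925] [208. 154.] [-0.002, 0.055] 0.050031307969799155
[252 167  11  13  97] [256. 173.] [0.024, 0.147] 0.025757687223477488
```

View pics/w6.png

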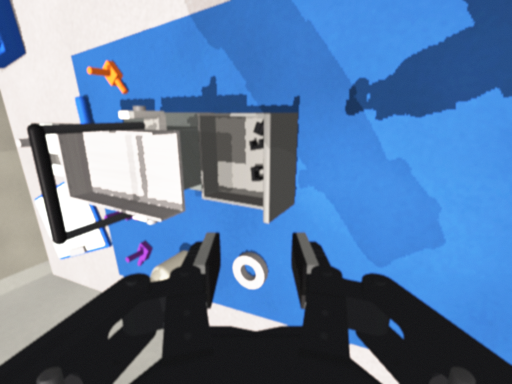

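Nothing lies under the spout (205–245, 120–195 is clear); three clips show at (257,128), (256,144) and (258,172), the rest are hidden by the tall wall. I'll check the large blob's size and height in the top view.

```bash
python3 - <<'E'
from util import *
import pickle
from plant import bot
def an(g,rng):
    c=cloud(g); p=c-O; X,Y,Z=p@XA,p@YA,c[...,2]
    m=(g["z_map"]>0)&(abs(X)<.07)&(Y>rng[0])&(Y<rng[1])&(Z>rng[2])&(Z<rng[3])&(g["image"].max(-1)<90)
    k,l,s,ce=cv2.connectedComponentsWithStats(m.astype(np.uint8))
    for i in range(1,k):
        if s[i,4]>6: q=l==i; print(s[i],[round(float(v[q].mean()),3) for v in(X,Y,Z)],round(float(Z[q].max()),3),"mm2",round(s[i,4]*float(np.mean(g["z_map"][q]))**2/497.5**2*1e6))
print("before (tray)"); an(pickle.load(open("v3.pkl","rb"))["top"],(-.09,.1,.17,.2))
an(pickle.load(open("v0.pkl","rb"))["top"],(-.09,.1,.172,.2))
g=pickle.load(open("v5.pkl","rb"))["top"]
print("bin"); an(g,(.05,.192,.012,.07))
cv2.imwrite("pics/t7.png",cv2.resize(g["image"][180:255,175:225],None,fx=8,fy=8,interpolation=cv2.INTER_NEAREST))
E
```

```text
before (tray)
[277 187  17   6  45] [0.051, -0.06, 0.182] 0.196 mm2 268
[278 194  10   8  60] [0.027, -0.055, 0.179] 0.188 mm2 356
[280 216   7  11  63] [-0.028, -0.055, 0.179] 0.189 mm2 366
[278 230  19   1  19] [-0.051, -0.065, 0.179] 0.183 mm2 110
[219 187  20   2  40] [0.052, 0.076, 0.187] 0.196 mm2 237
[245 187  49   3  97] [0.052, -0.022, 0.186] 0.198 mm2 575
[260 192  10  12  64] [0.027, -0.012, 0.18] 0.188 mm2 379
[278 194  10   9  57] [0.027, -0.055, 0.179] 0.188 mm2 338
[245 196   3  10  21] [0.021, 0.034, 0.179] 0.189 mm2 124
[245 214   6  10  35] [-0.023, 0.032, 0.179] 0.188 mm2 204
[260 217  10   8  64] [-0.027, -0.012, 0.179] 0.189 mm2 373
[280 216   7  10  59] [-0.028, -0.055, 0.18] 0.189 mm2 343
[219 229  21   2  22] [-0.051, 0.073, 0.18] 0.196 mm2 127
[245 230  47   1  47] [-0.051, -0.02, 0.178] 0.184 mm2 272
bin
[189 205  11  11  81] [0.023, 0.178, 0.038] 0.054 mm2 596
[205 206   6   8  30] [0.026, 0.14, 0.025] 0.03 mm2 225
[190 223  11   9  55] [-0.021, 0.175, 0.022] 0.028 mm2 408
[202 225  10   7  35] [-0.022, 0.145, 0.023] 0.029 mm2 259
[200 233   7   8  39] [-0.05, 0.152, 0.029] 0.036 mm2 284
[218 242  22   2  23] [-0.068, 0.082, 0.049] 0.055 mm2 162
```

View pics/t7.png

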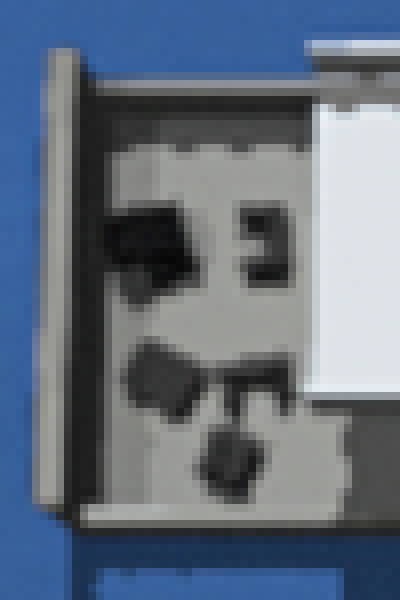

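The blob at crop (150,250) is two stacked clips: its top is at 54 mm, against about 28 mm for a single one, and a second lighter clip shows beneath it at (138,285). That makes all six in the bin, so I hand in.

```bash
python3 -c "
from plant import bot
print(bot.read_time_s(),bot.close_job())"
```

```text
the job is handed in; nothing more can be done
36.375 None
```

I handed the job in at 36.4 s: the bin is square under the spout, the pin is parked in the notch, all six clips are in the bin (two of them stacked) and the tray is back level. The hand-in returned no verdict, so this rests on my camera checks.

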